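# Load the coupon carrier and hold it level over its drip tray

### The job

Take the loose steel test coupon out of its stand by its grip tab and lower it into the empty slot of the white carrier, all the way down until its shoulders rest on the slot, then let go of it. Then lift the loaded carrier by its handle until its feet are 10 cm or more above the bench, and finish while still holding it there, steady and level over its drip tray, with nothing touching the coupon you loaded but the carrier. Do not tip the carrier, and leave the other things on the bench where they are.

Things in the scene. Friction and masses are not known exactly. Their poses are not given: they have to be found in the camera images.
- coupon_grip (a point): Loose test coupon, 70 g: upright steel blade under a grey plastic head, which is a shoulder bar 10x44x10 mm (own x, y, z) with a grip tab 10 mm thick (x), 28 wide (y), 32 tall on it. Point: centre of the tab, 16 mm below its top, 26 mm above the shoulders' underside, 86 mm above the blade's lower end. z up. Grip across the 10 mm, fingertips not below the shoulders. Same when turned half round.
- coupon_shoulder (a point): Same coupon: centre of the underside of its shoulder bar, 26 mm below coupon_grip, same axes. The blade below it is 4 mm thick (x), 24 mm wide (y), 60 mm long, its last 7 mm narrowed to 3x16 mm. At the start it stands in the coupon stand with about 2 mm of play in x, 3 mm in y.
- coupon_stand: Fixed bare aluminium stand of the loose coupon: foot plate 64x72x5 mm, slot posts 64 mm tall, whose tops carry the coupon's shoulders at the start. Origin: centre of its underside; the slot's long side runs along its y. Raise the coupon over 60 mm to clear it.
- carrier_handle (a point): White plastic carrier, loose open frame 58 mm (own x) by 184 mm (own y), 0.2 kg, with a pocket at each end and a handle between: a level bar 12 mm thick (x), 48 long (y), 28 tall on two posts. Point: centre of the bar, 14 mm below its top, 110 mm above the carrier's underside. z up. Grip across the 12 mm. Balanced when both pockets are filled.
- carrier_foot (a point): Centre of the underside of the carrier, 110 mm below carrier_handle, same axes; 4 mm above the bench at the start.
- empty_slot (a point): Empty pocket of the carrier, 62 mm to the +y side of the handle: centre of its mouth, level with its post tops (70 mm above the underside) on which the shoulders rest. Slot 8 mm (x) by 30 mm (y), takes the whole blade; mouth flares to 17 mm in x over the top 8 mm. Carrier's axes; coupon x along slot x. The -y pocket holds a like coupon, fixed, its tab 42 mm above this level.
- drip_tray: Fixed shallow open stainless tray, 94 x 214 x 16 mm, floor and walls 4 mm thick, in which the carrier stands loosely. Origin at the centre of its underside, long side along its y.
- spindle_0: Bystander: steel spindle lying on the bench, 38x95x19 mm; origin at the centre of its underside. To be left alone.
- spindle_1: Bystander: thin steel spindle lying on the bench, 25x109x14 mm; origin at the centre of its underside. To be left alone.
- vial_b: Bystander: small capped vial between the stand and the carrier, at the back, 27x27x56 mm; origin at the centre of its underside. To be left alone.
- bung: Bystander: rubber bung, 28x28x26 mm; origin at the centre of its underside. To be left alone.
- petri: Bystander: flat glass dish, 94x94x17 mm; origin at the centre of its underside. To be left alone.

How it is judged:
On the way:
1. the coupon sits in the empty slot with its shoulders on the posts, let go, while the carrier stands in its tray (horizontal distance between coupon_shoulder and empty_slot below 0.007 m and z of coupon_shoulder in the frame of empty_slot between -0.004 and 0.004 m and angle between the y axis of empty_slot and the y axis of coupon_shoulder, either way round below 0.3 rad and contact force between coupon and the fingers below 0.2 N and height (world z) of carrier_foot below 0.012 m), for 0.2 s.
At the end, for the whole second after the job is handed in: Carrier held in the fingers, underside over 90 mm above the bench, within 40 mm of the tray's centre seen from above, tilt under 0.1 rad, still and clear of the tray; coupon seated (shoulders within 4 mm of the mouth's level, 7 mm sideways, 0.3 rad in yaw), fingers not touching it (horizontal distance between coupon_shoulder and empty_slot below 0.007 m and z of coupon_shoulder in the frame of empty_slot between -0.004 and 0.004 m and angle between the y axis of empty_slot and the y axis of coupon_shoulder, either way round below 0.3 rad and contact force between coupon and the fingers below 0.2 N and height (world z) of carrier_foot above 0.09 m and angle between carrier_foot's own z axis and vertical below 0.1 rad and horizontal distance between carrier_foot and drip_tray below 0.04 m and linear speed of carrier below 0.02 m/s and angular speed of carrier below 0.15 rad/s and contact force between carrier and the fingers above 3 N and contact force between carrier and drip_tray below 0.1 N); the arm keeps its last pose, push and grip.
It fails at once if the carrier is tipped more than 0.3 rad (angle between carrier_foot's own z axis and vertical above 0.3 rad).
It fails at once if a bystander is pushed more than 30 mm (distance of any of spindle_0, spindle_1, vial_b, bung, petri from where it was at the start of the episode above 0.03 m).
It also fails if it takes over 51 s, if anything falls off the work surface, if the arm or the gripper's body presses on something with over 40 N, if the wrist force passes 120 N, or if a joint passes its speed limit or range.

### The arm

A 7-joint arm with a two-finger parallel gripper is mounted at the origin on a cart in front of the work surface, level with it; the furniture and walls round the work are solid. World frame = base frame: x ahead of the robot, y to its left, z up, the work surface at z = 0. Lengths are in m, angles in rad, forces in N, time in s.
With the tool pointing down it reaches from about 0.425 to 0.925 m from the base axis. Payload 6.8 kg.
Tool frame: the origin (TCP) lies midway between the tips of the shut fingers; the grasp point (between the pads) lies r.grip_point_offset behind it (r.grip_point_offset is the distance from the TCP to the grasp point, in m); z points along the fingers, y is the direction in which the jaws open and shut (so a half turn about z gives the same grasp; the last joint's range is limited). The gripper opens to 85 mm and grips with 20 to 120 N. Pads are 22 mm wide; open, the fingers measure 114 mm over their backs; the gripper's body (76 mm by 85 mm) begins 54 mm behind the grasp point. The pads swing forward as they close: fully open they stand 13 mm farther back than shut.
Start: joints at [-1.343, 0.477, 0.022, 1.555, -0.011, 1.109, -0.083], TCP at [0.222, 0.637, 0.231] pointing down, gripper open.
Joint ranges: [-2.96, 2.96], [-0.34, 2.1], [-1.41, 1.46], [0.24, 2.44], [-1.37, 4.51], [0.17, 1.92], [-2.96, 2.96]. Speed limits (rad/s): [2.39, 2.39, 3.14, 3.14, 3.14, 3.14, 3.14].

### API

Orientations are given as a rotation vector (axis times angle).
In Python, from bench import r gives the robot as it stands. The module is installed in compiled form; this text tells all that it offers.
- The arm moves only by the tool play_rows, never from a script. Its argument "deltas" is a list of rows, each a list of 3 entries, a list of its own where there are three numbers: the finger opening in mm, from 0 to 85.4, then the shift along the tool's x, y, z in mm, then the turn, a rotation vector about the tool's x, y, z in rad. A call has 1 to 8 rows; each row is the pose to reach, as a shift and turn from the pose measured when the call began, along the tool's axes at that moment; what a row does not reach only later rows make up. A row lasts 1/8 s, in which the tool goes at most 62.5 mm and 10.7 degrees, less where a joint would pass 70% of its speed; a pose out of reach is approached as far as the arm can. A call with a gripper value outside its range is refused whole. The fingers move at their own pace and stop on an object; "squeeze" is the grip in N (left out, the last holds). Time passes only in rows, so rows that repeat a pose let the fingers close. It gives the time, the measured TCP pose, the force and the opening at its end, in the units of the state.
- r.get_obs(): the state, without advancing time (a new reading comes with each control period).
- r.grab_frame(name): name is "side" or "top"; returns (picture, depth): 384x512x3 uint8, red, green, blue; 384x512 float32, m along the optical axis (not along the pixel's ray), 0 where there is no reading.
- r.camera_model(name): a dict with "mtx" (3x3 intrinsics, pixels), "rvec" (rotation vector, rad) and "tvec" (3), from world to camera coordinates, as OpenCV has them. Camera axes: x right, y down, z forward; pixel columns grow to the right and rows downward; lengths in m; the calibration is good to about 2 mm. A picture is of the moment at which its call begins. camera_model takes no time and is no camera call.
- r.hand_in(): hands the job in, once; it reports no verdict.
The state is a dict: "clock": time; "joints": joint angles; "qvel": joint speeds; "tau": joint torques, N m; "tcp_pos": TCP position; "orientation": TCP orientation; "contact_force": force on the tool from outside, world axes, zero at the start; "moment": the same for the moment, N m; "grip_width": finger opening in m.
Only numpy, scipy, OpenCV 4.12 (cv2) and the standard library are available. Lean on these libraries where they do the work, as an engineer would, in place of code of your own. Each camera call takes 0.05 s, during which the arm holds its last target. There are 200 camera calls.

## Working session

There is one attempt and no reset: what is moved stays moved. The work goes in short steps, Python scripts to look and compute and a tool call to move; the robot and the scene stay as the last step left them, time stands still between calls to the robot, and variables do not carry over. Pictures are saved under pics/ and viewed, about 8 in all and at most 12, crops included, and the job is handed in when it is done.

Besides the shell and the picture viewer there is one more tool, called after "Emit:" by a JSON object that holds its "name" and its "arguments". play_rows: Moves the arm, as the interface text tells. Its arguments: {"type":"object","properties":{"deltas":{"type":"array"},"squeeze":{"type":"number"}},"required":["deltas"]}

```bash
mkdir -p pics
cat > h.py <<'E'
import numpy as np, cv2
from scipy.spatial.transform import Rotation as R
from bench import r
def cam(n):
    c=r.camera_model(n); M=cv2.Rodrigues(np.array(c['rvec'],float))[0]
    return np.array(c['mtx']),M,np.array(c['tvec'],float).ravel()
def cloud(n,d):
    K,M,t=cam(n); v,u=np.mgrid[:d.shape[0],:d.shape[1]]
    p=np.stack([(u-K[0,2])/K[0,0]*d,(v-K[1,2])/K[1,1]*d,d],-1)
    w=(p-t)@M; w[d==0]=np.nan; return w
def proj(n,P):
    K,M,t=cam(n); q=(np.atleast_2d(P)@M.T+t)@K.T; return q[:,:2]/q[:,2:]
def snap(n,tag):
    im,d=r.grab_frame(n); cv2.imwrite(f'pics/{tag}.png',im[...,::-1]); np.save(f'pics/{tag}.npy',d); return im,d
def move(P,rv=None):
    "tool-frame shift mm & turn to reach TCP P"
    o=r.get_obs(); Q=R.from_rotvec(o['orientation'])
    print('shift',np.round(Q.inv().apply(np.array(P)-o['tcp_pos'])*1e3,1))
E
python3 - <<'E'
from h import *
o=r.get_obs()
for k,v in o.items(): print(k,np.round(v,4))
print(r.grip_point_offset, R.from_rotvec(o['orientation']).as_matrix().round(3))
for n in('top','side'):
    im,d=snap(n,n+'0'); K,M,t=cam(n); print(n,-M.T@t,M[2],K[0,0])
a=cv2.imread('pics/top0.png');b=cv2.imread('pics/side0.png')
cv2.imwrite('pics/both0.png',cv2.resize(np.vstack([a,b]),None,fx=.78,fy=.78))
E
```

```text
clock 0.0
joints [-1.3431  0.4778  0.0223  1.5565 -0.0115  1.1093 -0.0831]
qvel [ 0.0002 -0.001   0.0007  0.0013  0.0002  0.0016 -0.0016]
tau [ 2.00000e-04 -5.96449e+01  1.60830e+00 -2.81193e+01  1.25000e-02
  9.60000e-03  0.00000e+00]
tcp_pos [0.2222 0.6367 0.2303]
orientation [-5.2490e-01 -3.0972e+00  3.0000e-03]
contact_force [-0.2393 -0.0229  0.457 ]
moment [ 0.0079 -0.0173  0.0073]
grip_width 0.0858
0.0187 [[-0.944  0.329 -0.001]
 [ 0.329  0.944 -0.002]
 [-0.    -0.002 -1.   ]]
top [ 0.27246905 -0.00457997  1.53874426] [ 0.19555168 -0.01327673 -0.98060352] 408.1773874105083
side [0.61911785 0.6232785  1.16967166] [-0.03347793 -0.50547392 -0.86219217] 353.9192323334751
```

View pics/top0.png

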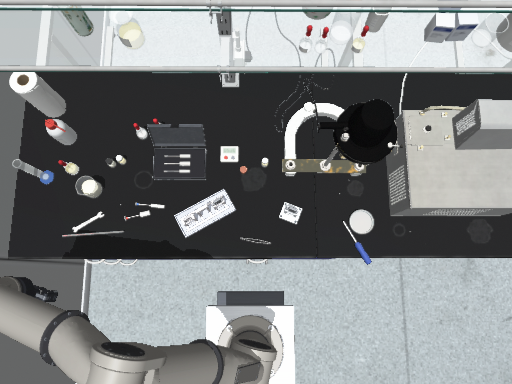

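View pics/side0.png

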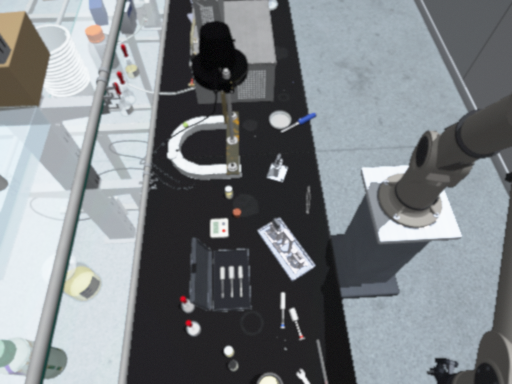

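The top view shows the tray with the carrier at about (204,213), the stand at (290,212), the vial at (265,161), the bung at (243,169) and the petri dish at (361,222). Next I'll enlarge both views and take point clouds.

Run:
```python
from h import *
a=cv2.imread('pics/top0.png')[180:245,165:315];b=cv2.imread('pics/side0.png')[145:285,225:325]
A=cv2.resize(a,None,fx=5.3,fy=5.3,interpolation=cv2.INTER_CUBIC)
cv2.imwrite('pics/c1.png',A)
cv2.imwrite('pics/c2.png',cv2.resize(b,None,fx=4.2,fy=4.2,interpolation=cv2.INTER_CUBIC))
for n in('top','side'):
    w=cloud(n,np.load(f'pics/{n}0.npy')).reshape(-1,3)
    print(n)
    for nm,x0,x1,y0,y1 in(('car',.3,.7,.05,.36),('stand',.3,.7,-.2,-.01)):
        m=(w[:,0]>x0)&(w[:,0]<x1)&(w[:,1]>y0)&(w[:,1]<y1)
        q=w[m]
        for lo,hi in((-.02,.006),(.006,.03),(.03,.06),(.06,.09),(.09,.105),(.105,.14)):
            s=q[(q[:,2]>lo)&(q[:,2]<=hi)]
            if len(s): print(nm,lo,len(s),np.nanmedian(s,0).round(3),s.min(0).round(3),s.max(0).round(3))
        s=q[q[:,2]>.09]
        if nm=='car' or 1: print(s[np.argsort(s[:,1])].round(3).tolist())
```

```text
top
car -0.02 5839 [0.471 0.195 0.   ] [ 0.32   0.05  -0.015] [0.7   0.36  0.006]
car 0.006 2031 [0.622 0.226 0.013] [0.321 0.05  0.006] [0.7  0.36 0.03]
car 0.03 50 [0.481 0.202 0.043] [0.437 0.095 0.03 ] [0.693 0.336 0.06 ]
car 0.06 131 [0.472 0.206 0.073] [0.438 0.094 0.06 ] [0.537 0.249 0.089]
car 0.09 11 [0.511 0.124 0.099] [0.482 0.107 0.091] [0.522 0.174 0.104]
car 0.105 84 [0.492 0.164 0.123] [0.472 0.106 0.105] [0.53  0.191 0.136]
[[0.523, 0.106, 0.113], [0.527, 0.106, 0.113], [0.522, 0.107, 0.099], [0.53, 0.109, 0.116], [0.523, 0.109, 0.114], [0.526, 0.109, 0.114], [0.52, 0.11, 0.107], [0.519, 0.111, 0.095], [0.518, 0.112, 0.118], [0.526, 0.113, 0.118], [0.523, 0.113, 0.113], [0.518, 0.114, 0.101], [0.516, 0.115, 0.091], [0.515, 0.116, 0.117], [0.522, 0.116, 0.119], [0.526, 0.116, 0.116], [0.52, 0.117, 0.11], [0.515, 0.118, 0.097], [0.515, 0.119, 0.119], [0.518, 0.119, 0.119], [0.522, 0.119, 0.119], [0.513, 0.12, 0.107], [0.515, 0.123, 0.117], [0.522, 0.123, 0.118], [0.513, 0.124, 0.109], [0.52, 0.124, 0.11], [0.511, 0.124, 0.1], [0.511, 0.126, 0.121], [0.514, 0.126, 0.121]
[... 6721 characters left out ...]
nd 0.105 14 [ 0.487 -0.153  0.107] [ 0.483 -0.163  0.105] [ 0.496 -0.141  0.108]
[[0.486, -0.163, 0.108], [0.483, -0.163, 0.108], [0.49, -0.163, 0.103], [0.483, -0.16, 0.106], [0.487, -0.16, 0.107], [0.491, -0.156, 0.106], [0.487, -0.155, 0.107], [0.483, -0.154, 0.108], [0.483, -0.153, 0.098], [0.483, -0.152, 0.091], [0.491, -0.152, 0.105], [0.484, -0.152, 0.105], [0.487, -0.151, 0.107], [0.491, -0.148, 0.104], [0.488, -0.146, 0.107], [0.495, -0.146, 0.108], [0.488, -0.144, 0.104], [0.487, -0.144, 0.091], [0.492, -0.143, 0.105], [0.488, -0.142, 0.1], [0.496, -0.141, 0.108], [0.495, -0.141, 0.095], [0.496, -0.141, 0.102], [0.492, -0.141, 0.102], [0.492, -0.139, 0.097], [0.491, -0.139, 0.091]]
```

View pics/c1.png

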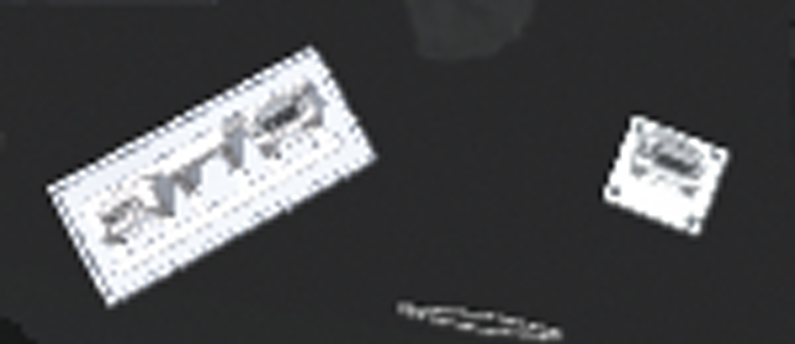

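View pics/c2.png

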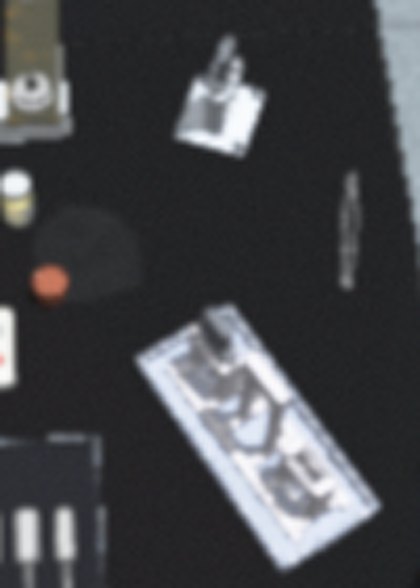

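The crops show the fixed coupon at the lower-y end of the carrier (top crop about (285,110)), the handle at about (200,170) and the empty pocket at about (125,215). The loose coupon is at about (670,150). Now a box-model fit on averaged depth.

```bash
cat > fit.py <<'E'
from h import *
from scipy.optimize import least_squares
def pts(n,k=5):
    D=[r.grab_frame(n)[1] for _ in range(k)]; D=np.array(D); D[D==0]=np.nan
    d=np.nanmedian(D,0); return cloud(n,np.nan_to_num(d)).reshape(-1,3)
def sdf(p,c,h):
    q=np.abs(p-c)-h; return np.linalg.norm(np.maximum(q,0),axis=1)+np.minimum(q.max(1),0)
def loc(p,x,y,a):
    c,s=np.cos(a),np.sin(a); d=p[:,:2]-[x,y]
    return np.c_[d@[c,s],d@[-s,c],p[:,2]]
def fit(P,boxes,g,zoff=True):
    f=lambda v:np.min([sdf(loc(P,*v[:3])-[0,0,v[3]],np.array(c),np.array(h)) for c,h in boxes],0)
    return least_squares(lambda v:f(v),list(g)+[0],loss='soft_l1',f_scale=.002,x_scale=[.01,.01,.1,.01])
CAR=[((0,0,.114),(.006,.024,.014)),((0,-.062,.100),(.005,.014,.016))]
CPN=[((0,0,.090),(.005,.014,.016))]
def sel(w,g,rad,z0): return w[(np.hypot(w[:,0]-g[0],w[:,1]-g[1])<rad)&(w[:,2]>z0)&(w[:,2]<.2)]
E
cat > m1.py <<'E'
from fit import *
W={n:pts(n) for n in('top','side')}; W['both']=np.vstack([W['top'],W['side']])
for n,w in W.items():
    for nm,B,g,rad,z0 in(('car',CAR,(.489,.171,.5),.09,.1),('cpn',CPN,(.489,-.151,-.35),.025,.08)):
        P=sel(w,g,rad,z0); s=fit(P,B,g); print(n,nm,len(P),s.x.round(4),'rms',np.sqrt(np.mean(s.fun**2)).round(4))
    for nm,g,h in(('tray',(.483,.2),.13),('stand',(.489,-.14),.06)):
        P=w[(np.hypot(w[:,0]-g[0],w[:,1]-g[1])<h)&(w[:,2]>(.008 if nm=='tray' else .0035))&(w[:,2]<(.02 if nm=='tray' else .012))]
        if len(P)>9: print(nm,len(P),cv2.minAreaRect((P[:,:2]*1000).astype(np.float32)))
E
python3 m1.py
```

```text
top car 90 [4.891e-01 1.717e-01 5.282e-01 1.000e-04] rms 0.0012
top cpn 32 [ 0.4902 -0.1517 -0.3759  0.0015] rms 0.0009
tray 428 ((486.7681884765625, 176.72894287109375), (94.63387298583984, 201.80340576171875), 28.791337966918945)
stand 186 ((496.0137939453125, -144.9315185546875), (98.20751190185547, 101.12869262695312), 7.11112117767334)
side car 120 [ 0.4878  0.1694  0.5322 -0.001 ] rms 0.0009
side cpn 30 [ 4.883e-01 -1.534e-01 -3.162e-01  2.000e-04] rms 0.0007
tray 498 ((495.4516296386719, 196.24197387695312), (145.3004608154297, 225.9781951904297), 23.500503540039062)
stand 109 ((488.5499267578125, -152.12466430664062), (71.58782958984375, 63.24903869628906), 66.22198486328125)
both car 210 [ 0.4882  0.17    0.5333 -0.0006] rms 0.0012
both cpn 62 [ 0.4892 -0.1535 -0.3874  0.001 ] rms 0.001
tray 926 ((496.6531982421875, 196.14149475097656), (145.6751708984375, 225.6360626220703), 24.163209915161133)
stand 295 ((495.9530029296875, -145.91094970703125), (98.29967498779297, 102.75236511230469), 6.806838035583496)
```

```bash
cat >> h.py <<'E'
def to(x,y,z,deg,quiet=False):
    "shift(mm)/turn(rad) in tool axes to TCP (x,y,z), tool down, tool-y azimuth deg"
    o=r.get_obs(); Q=R.from_rotvec(o['orientation']); a=np.radians(deg)
    ty=np.array([np.cos(a),np.sin(a),0]); tz=np.array([0,0,-1.]); T=R.from_matrix(np.c_[np.cross(ty,tz),ty,tz])
    print(np.round(Q.inv().apply(np.array([x,y,z])-o['tcp_pos'])*1e3,1).tolist(),(Q.inv()*T).as_rotvec().round(4).tolist())
E
python3 - <<'E'
from h import *
to(.44,.42,.28,45)
E
```

```text
[-277.0, -133.5, -48.7] [0.0001, -0.0, 0.4496]
```

Emit:
{"name": "play_rows", "arguments": {"deltas": [[60,[-70,-33,-48],[0,0,0.11]],[60,[-140,-66,-49],[0,0,0.22]],[60,[-210,-100,-49],[0,0,0.34]],[60,[-277,-133,-49],[0,0,0.45]],[60,[-277,-133,-49],[0,0,0.45]],[60,[-277,-133,-49],[0,0,0.45]]], "squeeze": 40}}

```text
clock: 1.35
tcp_pos: [0.445, 0.4151, 0.281]
orientation: [1.216, 2.894, -0.0]
contact_force: [-0.2, 0.9, 0.1]
grip_width: 0.0603
```

Run:
```python
from h import *
o=r.get_obs(); print(o['joints'].round(2) if hasattr(o['joints'],'round') else o['joints'],o['tcp_pos'],o['grip_width'],o['clock'])
to(.54,.06,.28,6)
```

```text
[-1.02  0.33  0.21  1.68 -0.07  1.15 -0.01] [0.44495558 0.4151178  0.28102559] 0.06026423404779722 1.35
[-320.1, -180.7, 1.7] [0.0019, 0.0023, 0.6706]
```

Emit:
{"name": "play_rows", "arguments": {"deltas": [[50,[-60,-20,0],[0,0,0.11]],[50,[-120,-45,0],[0,0,0.22]],[50,[-170,-80,0],[0,0,0.34]],[50,[-225,-115,0],[0,0,0.45]],[50,[-275,-150,0],[0,0,0.56]],[50,[-320,-180,1],[0,0,0.67]],[50,[-320,-180,1],[0,0,0.67]],[50,[-320,-180,1],[0,0,0.67]]]}}

```text
clock: 2.35
tcp_pos: [0.5403, 0.0618, 0.2807]
orientation: [2.098, 2.335, 0.002]
contact_force: [-0.1, 0.5, 0.6]
grip_width: 0.0499
```

Run:
```python
from h import *
to(.489,-.1525,.2,-22)
```

```text
[-207.5, -74.0, 80.7] [0.0026, 0.0001, 0.4907]
```

Emit:
{"name": "play_rows", "arguments": {"deltas": [[44,[-52,-18,0],[0,0,0.12]],[44,[-104,-37,0],[0,0,0.24]],[44,[-156,-55,20],[0,0,0.36]],[44,[-207,-74,50],[0,0,0.49]],[44,[-207,-74,80],[0,0,0.49]],[44,[-207,-74,80],[0,0,0.49]],[44,[-207,-74,80],[0,0,0.49]]]}}

```text
clock: 3.22
tcp_pos: [0.4903, -0.1502, 0.2015]
orientation: [2.599, 1.761, 0.004]
contact_force: [-0.1, -0.8, 0.5]
grip_width: 0.0441
```

Run:
```python
from h import *
o=r.get_obs();print(o['tcp_pos'],R.from_rotvec(o['orientation']).as_matrix()[:,1].round(3))
im,d=snap('side','side1')
K=proj('side',[[.489,-.153,.09]])[0]; print(K)
u,v=K.astype(int)
cv2.imwrite('pics/c3.png',cv2.resize(im[v-50:v+50,u-60:u+60,::-1],None,fx=5,fy=5,interpolation=cv2.INTER_CUBIC))
to(.489,-.1525,.076,-22)
```

```text
[ 0.49027024 -0.15018482  0.20150198] [ 0.929 -0.371  0.003]
[278.27449489 159.19308082]
[-2.6, -1.1, 125.8] [0.0042, -0.0014, 0.0041]
```

View pics/c3.png

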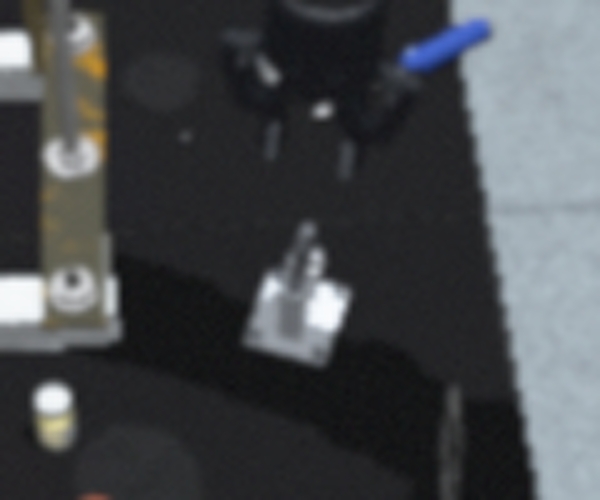

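Fingers at (272,150) and (346,165) straddle the coupon head at (305,240). Descending to grip it.

Emit:
{"name": "play_rows", "arguments": {"deltas": [[44,[-3,-1,50],[0.004,0,0]],[44,[-3,-1,95],[0.004,0,0]],[44,[-3,-1,127],[0.004,0,0]],[44,[-3,-1,127],[0.004,0,0]],[44,[-3,-1,127],[0.004,0,0]]]}}

```text
clock: 3.9
tcp_pos: [0.4904, -0.1528, 0.0764]
orientation: [2.599, 1.763, 0.005]
contact_force: [-0.5, 0.5, 0.3]
grip_width: 0.0439
```

Emit:
{"name": "play_rows", "arguments": {"deltas": [[20,[0,0,0],[0,0,0]],[0,[0,0,0],[0,0,0]],[0,[0,0,0],[0,0,0]],[0,[0,0,0],[0,0,0]],[0,[0,0,0],[0,0,0]],[0,[0,0,0],[0,0,0]]], "squeeze": 40}}

```text
clock: 4.65
tcp_pos: [0.4911, -0.1527, 0.0777]
orientation: [2.599, 1.763, 0.008]
contact_force: [-2.8, 1.2, 10.3]
grip_width: 0.0095
```

Run:
```python
from h import *
o=r.get_obs();print(o['tcp_pos'],o['contact_force'],o['moment'],o['grip_width'],R.from_rotvec(o['orientation']).as_matrix()[:,1].round(3))
to(o['tcp_pos'][0],o['tcp_pos'][1],.2,-22)
```

```text
[ 0.49107166 -0.15267695  0.07774215] [-2.77816966  1.21657042 10.33619876] [ 0.41005164  0.60863105 -0.0016094 ] 0.009450208871029951 [ 0.929 -0.37   0.004]
[0.4, 0.4, -122.3] [0.0036, -0.0036, 0.005]
```

Emit:
{"name": "play_rows", "arguments": {"deltas": [[0,[0,0,-15],[0,0,0]],[0,[0,0,-45],[0,0,0]],[0,[0,0,-90],[0,0,0]],[0,[0,0,-140],[0,0,0]],[0,[0,0,-175],[0,0,0]],[0,[0,0,-175],[0,0,0]],[0,[0,0,-175],[0,0,0]]]}}

```text
clock: 5.52
tcp_pos: [0.4897, -0.1528, 0.2525]
orientation: [2.6, 1.763, 0.008]
contact_force: [-0.4, 0.2, -0.6]
grip_width: 0.0096
```

Run:
```python
from h import *
o=r.get_obs();print(o['tcp_pos'],o['contact_force'],o['moment'],o['grip_width'])
to(.54,.04,.25,4)
```

```text
[ 0.48969812 -0.15282575  0.25254712] [-0.35422011  0.16843069 -0.56507276] [-0.04552015  0.01388786 -0.02810551] 0.009586146981444148
[197.7, -24.6, 3.2] [0.004, -0.0031, -0.4488]
```

Emit:
{"name": "play_rows", "arguments": {"deltas": [[0,[45,-2,0],[0,0,-0.1]],[0,[95,-5,0],[0,0,-0.2]],[0,[145,-15,0],[0,0,-0.32]],[0,[197,-25,0],[0,0,-0.45]],[0,[197,-25,0],[0,0,-0.45]],[0,[197,-25,0],[0,0,-0.45]]]}}

```text
clock: 6.28
tcp_pos: [0.5385, 0.0387, 0.252]
orientation: [2.142, 2.297, 0.003]
contact_force: [-0.2, -0.5, 0.1]
grip_width: 0.0097
```

Run:
```python
from h import *
to(.457,.2237,.2,30.4)
```

```text
[190.2, -68.5, 52.0] [0.0021, -0.0004, -0.4606]
```

Emit:
{"name": "play_rows", "arguments": {"deltas": [[0,[45,-10,0],[0,0,-0.11]],[0,[95,-25,0],[0,0,-0.22]],[0,[145,-45,0],[0,0,-0.34]],[0,[190,-68,0],[0,0,-0.46]],[0,[190,-68,0],[0,0,-0.46]],[0,[190,-68,0],[0,0,-0.46]],[0,[190,-68,30],[0,0,-0.46]],[0,[190,-68,40],[0,0,-0.46]]]}}

```text
clock: 7.28
tcp_pos: [0.4575, 0.2208, 0.2106]
orientation: [1.568, 2.722, -0.002]
contact_force: [-0.0, -0.6, -0.8]
grip_width: 0.0094
```

```bash
cat > m2.py <<'E'
from fit import *
o=r.get_obs();print(o['tcp_pos'],o['contact_force'],o['grip_width'],o['clock'])
T=R.from_rotvec(o['orientation']).as_matrix(); print(T.round(3).tolist())
import sys
for n in('top','side'):
    w=pts(n,5)
    P=sel(w,(.5,.16),.10,.1); L=loc(P,.4885,.1702,.531); P=P[(L[:,1]<.03)&(L[:,2]<.135)&(abs(L[:,0])<.015)]
    if len(P)>15:
        s=fit(P,CAR,(.4885,.1702,.531)); x,y,a,_=s.x; print(n,len(P),s.x.round(4),'slot',(x-.062*np.sin(a)).round(4),(y+.062*np.cos(a)).round(4))
    # blade: points under the gripper
    g=o['tcp_pos']; zt=g[2]
    B=w[(np.hypot(w[:,0]-g[0],w[:,1]-g[1])<.022)&(w[:,2]>zt-.07)&(w[:,2]<zt-.022)]
    print('blade',len(B), B.mean(0).round(4), B.min(0).round(4),B.max(0).round(4))
    L=loc(B,g[0],g[1],np.arctan2(T[1,1],T[0,1])); print('blade in tool (jaw dir, width dir) median',np.median(L,0).round(4),L.min(0).round(4),L.max(0).round(4))
for n in('top','side'):
    im,_=snap(n,f'{sys.argv[1]}{n}'); u,v=proj(n,[o['tcp_pos']-[0,0,.03]])[0].astype(int)
    cv2.imwrite(f'pics/{sys.argv[1]}{n}c.png',cv2.resize(im[v-50:v+50,u-60:u+60,::-1],None,fx=5,fy=5,interpolation=cv2.INTER_CUBIC))
E
python3 m2.py a
```

```text
[0.45752058 0.22078383 0.21062257] [-0.0333069  -0.60304981 -0.81094812] 0.009352788206515967 7.275
[[-0.502, 0.865, 0.0], [0.865, 0.502, -0.001], [-0.001, -0.001, -1.0]]
top 90 [4.888e-01 1.725e-01 5.387e-01 3.000e-04] slot 0.4569 0.2257
blade 3 [0.4611 0.2125 0.1582] [0.4603 0.2115 0.1501] [0.4618 0.2141 0.1693]
blade in tool (jaw dir, width dir) median [-0.0009 -0.0098  0.1553] [-0.0016 -0.0098  0.1501] [-0.0007 -0.0072  0.1693]
side 83 [ 0.4875  0.1697  0.5294 -0.0011] slot 0.4562 0.2232
blade 33 [0.4575 0.2252 0.1645] [0.4506 0.2137 0.1432] [0.4646 0.2334 0.1878]
blade in tool (jaw dir, width dir) median [0.0024 0.0043 0.164 ] [-0.0003 -0.0097  0.1432] [0.003  0.0133 0.1878]
```

View pics/asidec.png

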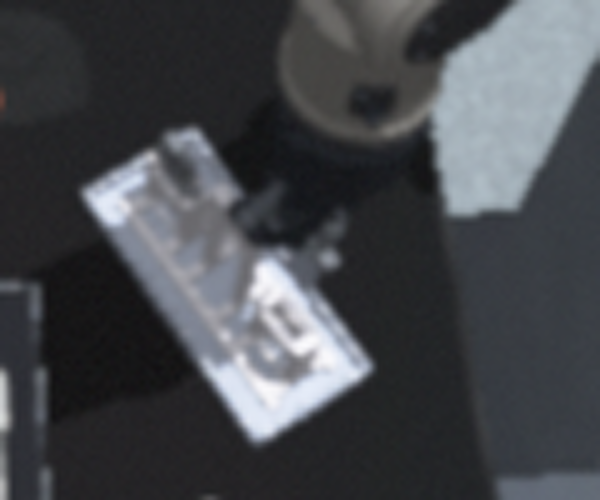

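The side view shows the blade hanging at about (320,260), right over the empty pocket at (290,330). The fit puts it about 1 mm off the slot. Lowering in steps.

Emit:
{"name": "play_rows", "arguments": {"deltas": [[0,[1,0,20],[0,0,0]],[0,[1,0,45],[0,0,0]],[0,[1,0,55],[0,0,0]],[0,[1,0,65],[0,0,0]],[0,[1,0,72],[0,0,0]],[0,[1,0,80],[0,0,0]],[0,[1,0,80],[0,0,0]]]}}

```text
clock: 8.75
tcp_pos: [0.457, 0.2245, 0.1319]
orientation: [1.561, 2.725, 0.003]
contact_force: [-0.5, -0.4, -0.6]
grip_width: 0.0091
```

```bash
python3 - <<'E'
from h import *
o=r.get_obs();print(o['tcp_pos'],o['contact_force'],o['moment'])
to(.4567,.2214,.093,30.3)
E
python3 m2.py b | grep -v blade
```

```text
[0.45700801 0.22448573 0.13194773] [-0.45693717 -0.42496632 -0.64335747] [0.03699791 0.0326053  0.02765522]
[-2.5, -1.9, 38.9] [0.002, 0.0001, 0.0014]
[0.45700801 0.22448573 0.13194773] [-0.45693717 -0.42496632 -0.64335747] 0.00906668076921591 8.75
[[-0.506, 0.863, 0.002], [0.863, 0.506, 0.001], [-0.0, 0.002, -1.0]]
top 91 [0.4893 0.1715 0.5288 0.0006] slot 0.458 0.225
side 110 [ 0.4871  0.17    0.5353 -0.0008] slot 0.4555 0.2234
```

Settled at the intended spot with no contact force, and the tip is about 16 mm inside the slot. Continuing down.

Emit:
{"name": "play_rows", "arguments": {"deltas": [[0,[0,0,10],[0,0,0]],[0,[0,0,20],[0,0,0]],[0,[0,0,30],[0,0,0]],[0,[0,0,38],[0,0,0]],[0,[0,0,40],[0,0,0]],[0,[0,0,40],[0,0,0]],[0,[0,0,40],[0,0,0]]]}}

```text
clock: 10.22
tcp_pos: [0.4576, 0.2248, 0.0927]
orientation: [1.561, 2.724, 0.005]
contact_force: [-0.0, 0.3, 0.6]
grip_width: 0.0092
```

Emit:
{"name": "play_rows", "arguments": {"deltas": [[0,[0,0,2],[0,0,0]],[0,[0,0,3],[0,0,0]],[0,[0,0,4],[0,0,0]],[0,[0,0,4],[0,0,0]]]}}

```text
clock: 10.72
tcp_pos: [0.4575, 0.2248, 0.0886]
orientation: [1.561, 2.725, 0.004]
contact_force: [-0.4, 1.4, -0.9]
grip_width: 0.0096
```

Emit:
{"name": "play_rows", "arguments": {"deltas": [[0,[0,0,1],[0,0,0]],[0,[0,0,2],[0,0,0]],[0,[0,0,3],[0,0,0]],[0,[0,0,3],[0,0,0]]]}}

```text
clock: 11.22
tcp_pos: [0.4577, 0.2248, 0.0868]
orientation: [1.562, 2.725, 0.005]
contact_force: [-4.9, -2.5, 15.1]
grip_width: 0.0094
```

Contact came at z of about 0.087, against a predicted 0.0877. Releasing and backing up.

Emit:
{"name": "play_rows", "arguments": {"deltas": [[16,[0,0,-1],[0,0,0]],[24,[0,0,-2],[0,0,0]],[30,[0,0,-2],[0,0,0]],[30,[0,0,-2],[0,0,0]],[30,[0,0,-2],[0,0,0]]]}}

```text
clock: 11.85
tcp_pos: [0.4576, 0.2248, 0.0887]
orientation: [1.562, 2.725, 0.005]
contact_force: [-0.1, 0.1, -0.8]
grip_width: 0.0302
```

Emit:
{"name": "play_rows", "arguments": {"deltas": [[30,[0,0,-30],[0,0,0]],[30,[0,0,-80],[0,0,0]],[30,[0,0,-120],[0,0,0]],[44,[30,0,-120],[0,0,0]],[44,[60,0,-120],[0,0,0]],[44,[90,0,-120],[0,0,0]],[44,[90,0,-120],[0,0,0]]]}}

```text
clock: 12.72
tcp_pos: [0.4104, 0.3044, 0.2086]
orientation: [1.556, 2.729, 0.005]
contact_force: [0.6, -0.3, -0.2]
grip_width: 0.0435
```

```bash
cat > m3.py <<'E'
from fit import *
o=r.get_obs();print(o['tcp_pos'],o['contact_force'],o['clock'])
C3=CAR+[((0,.062,.100),(.005,.014,.016))]
W={n:pts(n) for n in('top','side')}
for n,w in W.items():
    L=loc(w,.4885,.1702,.531); k=(abs(L[:,0])<.02)&(abs(L[:,1])<.085)&(L[:,2]>.1)&(L[:,2]<.14)
    E=L[k&(L[:,1]>.035)]; print(n,k.sum(),'end tab',len(E),np.median(E,0).round(4),E.min(0).round(4),E.max(0).round(4))
    s=fit(w[k],C3,(.4885,.1702,.531)); print(' all',s.x.round(4),np.sqrt(np.mean(s.fun**2)).round(4))
    if len(E)>8: s=fit(w[k&(L[:,1]>.035)],[((0,0,.1),(.005,.014,.016))],(.457,.2237,.531)); print(' tab',s.x.round(4))
    s=fit(w[k&(L[:,1]<.035)],CAR,(.4885,.1702,.531)); x,y,a,_=s.x; print(' car',s.x.round(4),'slot',(x-.062*np.sin(a)).round(4),(y+.062*np.cos(a)).round(4))
im,_=snap('side','d'); u,v=proj('side',[[.475,.19,.08]])[0].astype(int)
cv2.imwrite('pics/dc.png',cv2.resize(im[v-50:v+50,u-60:u+60,::-1],None,fx=5,fy=5,interpolation=cv2.INTER_CUBIC))
E
python3 m3.py
```

```text
[0.41038345 0.30435717 0.20859876] [ 0.64016613 -0.3125583  -0.18697306] 12.725
top 119 end tab 29 [0.0007 0.0629 0.1154] [-0.0032  0.0491  0.1009] [0.0065 0.0767 0.1189]
 all [4.893e-01 1.716e-01 5.252e-01 5.000e-04] 0.0011
 tab [4.583e-01 2.255e-01 5.004e-01 5.000e-04]
 car [4.893e-01 1.715e-01 5.264e-01 5.000e-04] slot 0.4581 0.2251
side 161 end tab 39 [0.0028 0.0634 0.1146] [-0.0043  0.0494  0.1003] [0.0057 0.0761 0.1166]
 all [ 0.4877  0.1697  0.5224 -0.0007] 0.0008
 tab [ 0.4574  0.2235  0.528  -0.0007]
 car [ 0.4872  0.1697  0.5355 -0.0007] slot 0.4556 0.223
```

View pics/dc.png

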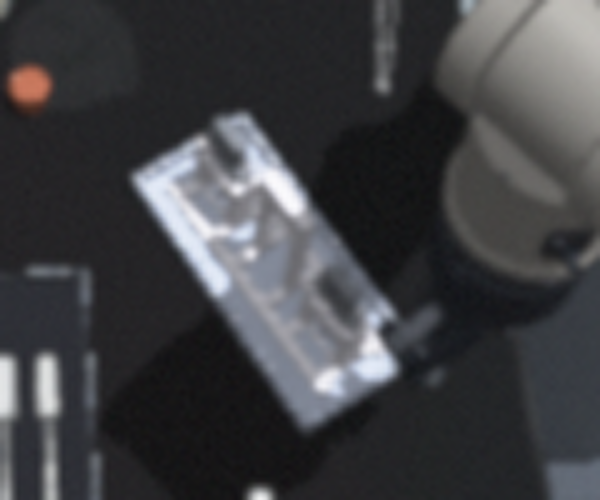

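The loaded tab at about (340,290) sits in the pocket. Both cameras agree on 1–2 mm lateral offset and the right height, so it is seated. Next the handle.

Run:
```python
from h import *
to(.4884,.1707,.2,30.2)
```

```text
[-151.8, -0.4, 8.7] [0.0032, -0.0007, 0.0022]
```

Emit:
{"name": "play_rows", "arguments": {"deltas": [[44,[-50,0,0],[0.003,0,0.002]],[44,[-100,0,0],[0.003,0,0.002]],[44,[-152,0,0],[0.003,0,0.002]],[44,[-152,0,0],[0.003,0,0.002]],[44,[-152,0,8],[0.003,0,0.002]],[44,[-152,0,8],[0.003,0,0.002]],[44,[-152,0,8],[0.003,0,0.002]]]}}

```text
clock: 14.15
tcp_pos: [0.4882, 0.1718, 0.2004]
orientation: [-1.562, -2.724, -0.0]
contact_force: [-0.1, 0.2, 0.7]
grip_width: 0.0441
```

Run:
```python
from h import *
to(.4884,.1707,.096,30.2)
```

```text
[-1.2, -0.3, 104.4] [-0.0003, -0.001, 0.0023]
```

Emit:
{"name": "play_rows", "arguments": {"deltas": [[44,[-1,0,40],[0,0,0]],[44,[-1,0,80],[0,0,0]],[44,[-1,0,104],[0,0,0]],[44,[-1,0,104],[0,0,0]],[44,[-1,0,104],[0,0,0]]]}}

```text
clock: 14.78
tcp_pos: [0.4893, 0.1716, 0.0974]
orientation: [-1.562, -2.725, -0.002]
contact_force: [0.1, -0.5, 0.1]
grip_width: 0.0441
```

Emit:
{"name": "play_rows", "arguments": {"deltas": [[20,[0,0,0],[0,0,0]],[16,[0,0,0],[0,0,0]],[0,[0,0,0],[0,0,0]],[0,[0,0,0],[0,0,0]],[0,[0,0,0],[0,0,0]],[0,[0,0,0],[0,0,0]],[0,[0,0,0],[0,0,0]]], "squeeze": 70}}

```text
clock: 15.65
tcp_pos: [0.4895, 0.1718, 0.098]
orientation: [-1.562, -2.726, -0.004]
contact_force: [-2.1, 0.3, 6.3]
grip_width: 0.0108
```

Emit:
{"name": "play_rows", "arguments": {"deltas": [[0,[0,0,-3],[0,0,0]],[0,[0,0,-8],[0,0,0]],[0,[0,0,-16],[0,0,0]],[0,[0,0,-26],[0,0,0]],[0,[0,0,-26],[0,0,0]]]}}

```text
clock: 16.27
tcp_pos: [0.4902, 0.1721, 0.1251]
orientation: [1.562, 2.725, 0.006]
contact_force: [1.2, 0.4, -3.1]
grip_width: 0.0109
```

Emit:
{"name": "play_rows", "arguments": {"deltas": [[0,[0,0,-12],[0,0,0]],[0,[0,0,-26],[0,0,0]],[0,[0,0,-42],[0,0,0]],[0,[0,0,-58],[0,0,0]],[0,[0,0,-72],[0,0,0]],[0,[0,0,-82],[0,0,0]],[0,[0,0,-90],[0,0,0]],[0,[0,0,-90],[0,0,0]]]}}

```text
clock: 17.27
tcp_pos: [0.4902, 0.1719, 0.2156]
orientation: [1.562, 2.724, 0.008]
contact_force: [0.1, -0.3, -3.1]
grip_width: 0.0107
```

Emit:
{"name": "play_rows", "arguments": {"deltas": [[0,[0,0,0],[0,0,0]],[0,[0,0,0],[0,0,0]],[0,[0,0,0],[0,0,0]],[0,[0,0,0],[0,0,0]]]}}

```text
clock: 17.77
tcp_pos: [0.4901, 0.1719, 0.2154]
orientation: [1.562, 2.725, 0.007]
contact_force: [0.1, 0.1, -3.0]
grip_width: 0.0108
```

```bash
cat > m4.py <<'E'
from fit import *
o=r.get_obs();print(o['tcp_pos'],o['contact_force'],o['moment'],o['grip_width'],o['clock'],np.abs(o['qvel']).max())
T=R.from_rotvec(o['orientation']).as_matrix(); print('tool z',T[:,2].round(3))
g=o['tcp_pos']
for n in('top','side'):
    w=pts(n); L=loc(w,g[0],g[1],.528)
    for nm,s in(('loaded',1),('fixed',-1)):
        k=(abs(L[:,0])<.015)&(L[:,1]*s>.042)&(L[:,1]*s<.085)&(L[:,2]>.19)&(L[:,2]<.26); E=L[k]
        if len(E): print(n,nm,len(E),np.median(E,0).round(4),'top',np.percentile(E[:,2],85).round(4),'y',E[:,1].min().round(4),E[:,1].max().round(4))
im,_=snap('side','e'); u,v=proj('side',[g])[0].astype(int)
cv2.imwrite('pics/ec.png',cv2.resize(im[v-50:v+60,u-60:u+60,::-1],None,fx=5,fy=5,interpolation=cv2.INTER_CUBIC))
E
python3 m4.py
```

```text
[0.49013489 0.17187169 0.21537773] [ 0.12811058  0.14252915 -2.96967222] [ 0.02816345 -0.01152581 -0.0294349 ] 0.010823749921182967 17.775 0.004649090025848143
tool z [ 0.003  0.003 -1.   ]
top fixed 77 [-0.003  -0.0627  0.2095] top 0.2335 y -0.0841 -0.0422
side loaded 116 [0.0049 0.0658 0.2101] top 0.2323 y 0.043 0.0849
side fixed 72 [ 0.0034 -0.0644  0.2197] top 0.2329 y -0.0845 -0.0483
```

View pics/ec.png

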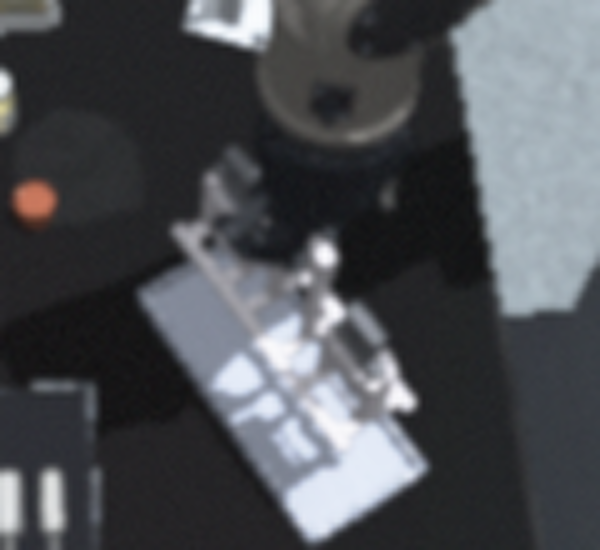

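The carrier hangs above its tray with both tabs level: loaded at (365,335), fixed at (235,170), tops near 0.232–0.233 m. That puts its feet at about 0.12 m. Handing in.

```bash
python3 -c "
from h import *
r.hand_in(); o=r.get_obs(); print(o['tcp_pos'],o['contact_force'],o['clock'])"
```

```text
the job is handed in; nothing more can be done
the job is handed in; nothing more can be done
```

The coupon is in the carrier's empty slot and released, and the job was handed in at about 18.3 s with the arm holding the carrier above its tray. Handing in gives no verdict.

- **Seating:** The shoulders touched down within 1 mm of the predicted height. After release, both cameras put the coupon within 2 mm sideways and 1 mm in height of seated. The slot's position differed by 2–3 mm between the two cameras, so these agree only as comparisons within one camera.
- **Holding:** Both tab tops were at about 0.232–0.233 m, so the feet are about 12 cm above the bench and the carrier is level. It was lifted nearly straight up from the tray. The wrist carried a steady 3.0 N and the joints were still.
- **Not checked:**
  - I did not measure the bystanders again after the moves. Contact forces stayed low throughout, and the bung and the edge of the vial look in place in the last picture.
  - The top camera could not see the loaded tab in the final check because the arm hid it, so the level reading at that end is from the side camera alone.

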